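# Sort the stray cacti and succulents into their carrying trays

## Task

Four small potted plants have been left standing about the potting bench. Stand each one upright in a free well of the carrying tray that already holds a plant of its own kind: both golden ball cacti with the ball cactus, the red moon cactus with the moon cactus, the blue-grey rosette with the rosette. Set the pots down without dropping or toppling any, and leave the three plants that are already in the trays where they stand.

Things in the scene. Friction and masses are not known exactly. Their poses are not given: they have to be found in the camera images.
- ball_a_mid (a point): To be sorted, on the bench: golden ball cactus: a ribbed green ball with yellowish spine tufts, one of two alike. Loose, 80 to 170 g. Round terracotta-coloured pot 51 mm high, foot 38 mm across, widening to a straight collar 55 mm across from 33 to 51 mm above the foot (grip there); the plant tops out 75 mm above the foot and is 40 mm wide. Point: on the pot axis, 42 mm above the foot (half-way up, mid collar); z up the pot
- ball_b_mid (a point): To be sorted, on the bench: golden ball cactus: a ribbed green ball with yellowish spine tufts, one of two alike. Loose, 80 to 170 g. Round terracotta-coloured pot 51 mm high, foot 38 mm across, widening to a straight collar 55 mm across from 33 to 51 mm above the foot (grip there); the plant tops out 75 mm above the foot and is 40 mm wide. Point: on the pot axis, 42 mm above the foot (half-way up, mid collar); z up the pot
- moon_mid (a point): To be sorted, on the bench: red moon cactus: a small red ball on a short dark green stem. Loose, 80 to 170 g. Round terracotta-coloured pot 51 mm high, foot 38 mm across, widening to a straight collar 55 mm across from 33 to 51 mm above the foot (grip there); the plant tops out 78 mm above the foot and is 34 mm wide. Point: on the pot axis, 42 mm above the foot (half-way up, mid collar); z up the pot
- rosette_mid (a point): To be sorted, on the bench: rosette succulent: a star of pale blue-grey pointed leaves. Loose, 80 to 170 g. Round terracotta-coloured pot 51 mm high, foot 38 mm across, widening to a straight collar 55 mm across from 33 to 51 mm above the foot (grip there); the plant tops out 71 mm above the foot and is 46 mm wide. Point: on the pot axis, 42 mm above the foot (half-way up, mid collar); z up the pot
- tray_ball: Tray for the kind golden ball cactus (one stands in its far well). Three trays alike: black, fixed, 246 x 86 mm, deck 20 mm above the bench, three round wells 66 mm across at x = -80, 0, +80 mm, y = 0, well floors 3 mm above the bench. Well +80 (far from the robot) is taken, 0 and -80 are free. Origin: centre of underside, z up. A seated plant's point is 45 mm above the bench
- tray_moon: Tray for the kind red moon cactus (one stands in its far well). Three trays alike: black, fixed, 246 x 86 mm, deck 20 mm above the bench, three round wells 66 mm across at x = -80, 0, +80 mm, y = 0, well floors 3 mm above the bench. Well +80 (far from the robot) is taken, 0 and -80 are free. Origin: centre of underside, z up. A seated plant's point is 45 mm above the bench
- tray_rosette: Tray for the kind rosette succulent (one stands in its far well). Three trays alike: black, fixed, 246 x 86 mm, deck 20 mm above the bench, three round wells 66 mm across at x = -80, 0, +80 mm, y = 0, well floors 3 mm above the bench. Well +80 (far from the robot) is taken, 0 and -80 are free. Origin: centre of underside, z up. A seated plant's point is 45 mm above the bench
- placed_ball_mid (a point): Already in its place, in the far well of its tray, to be left alone: golden ball cactus, loose, same pot, size and point as the ones to be sorted
- placed_moon_mid (a point): Already in its place, in the far well of its tray, to be left alone: red moon cactus, loose, same pot, size and point as the one to be sorted
- placed_rosette_mid (a point): Already in its place, in the far well of its tray, to be left alone: rosette succulent, loose, same pot, size and point as the one to be sorted
Mind the look-alikes: they are no part of the job. Leave any pink or purple look-alike of the part that bears rosette_mid alone.

How it is judged:
By the outcome, as a careful person would: the job done as asked, in the order asked, and still so for the second after the job is handed in, with the robot touching nothing.
It also fails if it takes over 102 s, if anything falls off the work surface, if the arm or the gripper's body presses on something with over 40 N, if the wrist force passes 120 N, or if a joint passes its speed limit or range.

## Robot

A 6-joint arm with a two-finger parallel gripper is mounted at the origin on the work surface. World frame = base frame: x ahead of the robot, y to its left, z up, the work surface at z = 0. Lengths are in m, angles in rad, forces in N, time in s.
With the tool pointing down it reaches from about 0.35 to 0.775 m from the base axis. Payload 7.3 kg.
Tool frame: the origin (TCP) lies on the centre line of the jaws, within the pads' length; the fingertips stand 17 mm ahead of it and the grasp point (between the pads) lies 2 mm behind it; z points along the fingers, y is the line along which they close (so a half turn about z gives the same grasp; the last joint's range is limited). The gripper opens to 92 mm and grips with 3 to 60 N. Pads are 19 mm wide; open, the fingers measure 130 mm over their backs; the gripper's body (75 mm by 190 mm) begins 47 mm behind the grasp point.
Start: joints at [1.143, 0.342, 1.524, -0, 1.275, -0.146], TCP at [0.146, 0.504, 0.244] pointing down, gripper open.
Joint ranges: [-2.53, 2.53], [-0.77, 2.02], [0.04, 2.7], [-1, 4.14], [0.28, 2.66], [-3.11, 3.11]. Speed limits (rad/s): [2.57, 2.57, 3.14, 3.14, 3.14, 3.14].

## Interface

Orientations are given as a 3x3 rotation matrix whose columns are the frame's x, y, z axes.
In Python, from rig import robot, eyes gives the robot as it stands. The module is installed in compiled form; this text tells all that it offers.
- The arm moves only by the tool play_rows, never from a script. Its argument "commands" is a list of rows, each an object of numbers: "tx", "ty", "tz": the shift along the world's x, y, z in units of 25 mm (1.0 is 25 mm); "ax", "ay", "az": the turn, a rotation vector about the world's x, y, z in units of 10 degrees (1.0 is 10 degrees); "jaw": the finger opening in mm, from 0 to 91.8. In form: [{"tx": .., "ty": .., "tz": .., "ax": .., "ay": .., "az": .., "jaw": ..}, ...]. A call has 1 to 5 rows; each row is the pose to reach, as a shift and turn from the pose commanded when the call began; what a row does not reach only later rows make up. A row lasts 1/8 s, in which the tool goes at most 62.5 mm and 10.7 degrees, less where a joint would pass 70% of its speed; a pose out of reach is approached as far as the arm can. A call with a gripper value outside its range is refused whole. The fingers move at their own pace and stop on an object; "grip_force" is the grip in N (left out, the last holds). Time passes only in rows, so rows that repeat a pose let the fingers close. It gives the time, the measured TCP pose, the force, the opening and the grip force at its end, in the units of the state.
- robot.get_obs(): the state, without advancing time (a new reading comes with each control period).
- eyes.snapshot(name): name is "scene" or "top"; returns a dict with "color" (480x640x3 uint8, red, green, blue), "mtx" (3x3 intrinsics, pixels), "R" (3x3) and "t" (3): a world point X has camera coordinates R X + t. Camera axes: x right, y down, z forward; pixel columns grow to the right and rows downward; lengths in m; the calibration is good to about 2 mm. A picture is of the moment at which its call begins. There is no depth.
- robot.job_done(): hands the job in; it is judged then, once.
The state is a dict: "t": time; "joint_pos": joint angles; "joint_vel": joint speeds; "effort": joint torques, N m; "tcp_pos": TCP position; "tool_rot": TCP orientation; "ft_force": force on the tool from outside, world axes, zero at the start; "wrist_torque": the same for the moment, N m; "gripper_width": opening from 0.0 (shut) to 1.0 (fully open); "finger_force": force on a finger pad.
Only numpy, scipy, OpenCV 4.12 (cv2) and the standard library are available. Lean on these libraries where they do the work, as an engineer would, in place of code of your own. Each camera call takes 0.05 s, during which the arm holds its last target. There are 200 camera calls.

## Working session

There is one attempt and no reset: what is moved stays moved. The work goes in short steps, Python scripts to look and compute and a tool call to move; the robot and the scene stay as the last step left them, time stands still between calls to the robot, and variables do not carry over. Pictures are saved under pics/ and viewed, at most 14 in all, crops included, and the job is handed in when it is done.

Besides the shell and the picture viewer there is one more tool, called after ">>>" by a JSON object that holds its "method" and its "body". play_rows: Moves the arm, as the interface text tells. Its arguments: {"type":"object","properties":{"commands":{"type":"array","items":{"type":"object","properties":{"tx":{"type":"number"},"ty":{"type":"number"},"tz":{"type":"number"},"ax":{"type":"number"},"ay":{"type":"number"},"az":{"type":"number"},"jaw":{"type":"number"}}}},"grip_force":{"type":"number"}},"required":["commands"]}

```bash
mkdir -p pics; python3 - <<'E'
from rig import robot, eyes
import cv2,numpy as np,pickle
for n in("scene","top"):
    s=eyes.snapshot(n); cv2.imwrite(f"pics/{n}0.png",s["color"][:,:,::-1]); pickle.dump(s,open(f"{n}0.pkl","wb"))
    print(n,s["mtx"].round(1).tolist(),(-s["R"].T@s["t"]).round(3),s["R"].round(3).tolist())
o=robot.get_obs();print(o["t"],o["tcp_pos"],o["tool_rot"].round(3) if hasattr(o["tool_rot"],'round') else o["tool_rot"])
E
```

```text
scene [[447.2, 0.0, 318.2], [0.0, 447.2, 247.3], [0.0, 0.0, 1.0]] [ 0.962 -0.239  0.914] [[0.441, 0.897, -0.006], [0.765, -0.38, -0.52], [-0.469, 0.225, -0.854]]
top [[579.8, 0.0, 312.2], [0.0, 579.8, 236.9], [0.0, 0.0, 1.0]] [ 0.366 -0.006  1.655] [[-0.01, -1.0, -0.014], [-0.997, 0.011, -0.082], [0.082, 0.014, -0.997]]
0.1 [0.14582193 0.50399615 0.2431304 ] [[-0.961  0.278 -0.001]
 [ 0.278  0.961 -0.001]
 [ 0.    -0.001 -1.   ]]
```

View pics/top0.png

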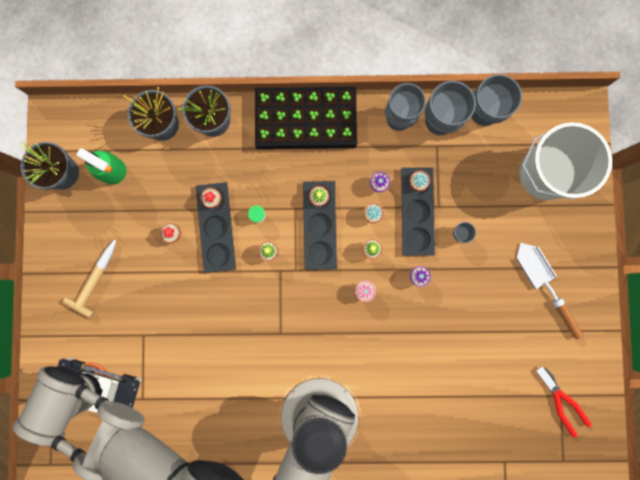

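View pics/scene0.png

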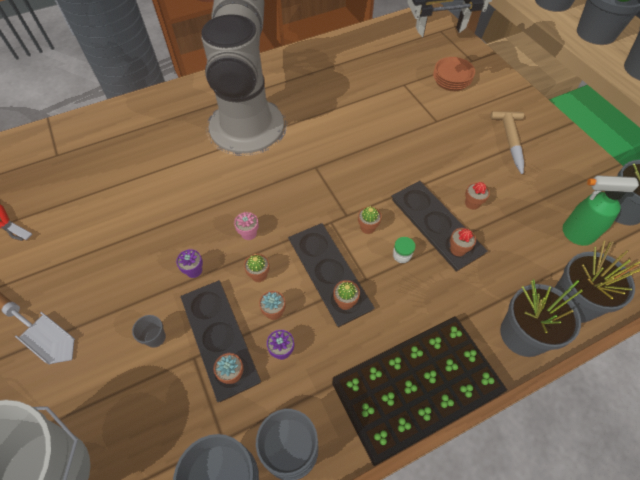

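```bash
cat > h.py <<'E'
import numpy as np,cv2,pickle
def ray(s,uv,z):
    d=s["R"].T@np.linalg.inv(s["mtx"])@np.array([*uv,1.]); c=-s["R"].T@s["t"]
    return (c+d*(z-c[2])/d[2])[:2]
def tri(ss,uvs):
    A=[];b=[]
    for s,uv in zip(ss,uvs):
        d=s["R"].T@np.linalg.inv(s["mtx"])@np.array([*uv,1.]); d/=np.linalg.norm(d); P=np.eye(3)-np.outer(d,d)
        A.append(P);b.append(P@(-s["R"].T@s["t"]))
    return np.linalg.lstsq(np.vstack(A),np.hstack(b),rcond=None)[0]
E
python3 - <<'E'
from h import *
T=pickle.load(open("top0.pkl","rb"));S=pickle.load(open("scene0.pkl","rb"))
def cen(s,uv,r):
    # pot+plant blob: anything unlike wood/black; print plant-centre from hue mask
    u,v=uv; c=s["color"][v-r:v+r+1,u-r:u+r+1]; h=cv2.cvtColor(c,cv2.COLOR_RGB2HSV)
    H,Sa,V=[h[...,i].astype(int) for i in range(3)]
    m={'g':(H>22)&(H<85)&(Sa>90),'r':((H<4)|(H>174))&(Sa>170),'b':(H>80)&(H<115)&(Sa>20)&(V>80)}
    return m
it={'ball_a':('g',(268,251),(370,217)),'ball_b':('g',(373,249),(257,267)),'moon':('r',(170,233),(479,190)),'ros':('b',(373,213),(272,303)),
'p_moon':('r',(211,198),(463,237)),'p_ball':('g',(319,195),(347,289)),'p_ros':('b',(420,181),(229,367)),'jar':('g',(257,213),(404,245))}
for n,(k,a,b) in it.items():
    q=[]
    for s,uv,r in((T,a,10),(S,b,14)):
        m=cen(s,uv,r)[k]; y,x=np.nonzero(m); q.append((x.mean()+uv[0]-r,y.mean()+uv[1]-r) if len(x) else uv)
    print(n,np.round(q,1).tolist(),tri((T,S),q).round(3),'top@.06',ray(T,q[0],.062).round(3))
c=T["color"]; m=(c.max(2)<85).astype(np.uint8); m[:, :190]=0; m[:165]=0; m[275:]=0;m[:,440:]=0
for k in cv2.findContours(m,cv2.RETR_EXTERNAL,cv2.CHAIN_APPROX_NONE)[0]:
    if cv2.contourArea(k)>800:
        (cx,cy),wh,a=cv2.minAreaRect(k); p=cv2.boxPoints(((cx,cy),wh,a)); 
        print(np.round((cx,cy,*wh,a),1),ray(T,(cx,cy),.02).round(3),[ray(T,x,.02).round(3).tolist() for x in p])
pics=[cv2.resize(T["color"][160:310,150:450],None,fx=2.6,fy=2.6,interpolation=cv2.INTER_CUBIC)]
cv2.imwrite("pics/c1.png",pics[0][:,:,::-1])
E
```

```text
ball_a [[267.3, 250.4], [369.8, 213.8]] [0.461 0.139 0.052] top@.06 [0.461 0.139]
ball_b [[372.2, 248.2], [255.6, 262.7]] [ 0.464 -0.152  0.052] top@.06 [ 0.464 -0.149]
moon [[168.3, 232.3], [478.3, 188.7]] [0.514 0.415 0.052] top@.06 [0.514 0.414]
ros [[373.4, 212.2], [271.3, 300.7]] [ 0.565 -0.157  0.053] top@.06 [ 0.564 -0.154]
p_moon [[209.2, 197.0], [464.6, 235.7]] [0.612 0.301 0.055] top@.06 [0.612 0.301]
p_ball [[318.6, 194.8], [346.4, 290.4]] [ 0.614 -0.005  0.055] top@.06 [ 0.614 -0.003]
p_ros [[420.3, 179.5], [226.9, 365.6]] [ 0.654 -0.288  0.056] top@.06 [ 0.653 -0.286]
jar [[255.6, 213.1], [404.6, 245.1]] [0.567 0.172 0.041] top@.06 [0.565 0.172]
[215.2 227.5  86.6  31.1  84.2] [0.531 0.291] [[0.651, 0.348], [0.658, 0.26], [0.412, 0.235], [0.404, 0.322]]
[318.9 225.4  87.   31.   88.9] [ 0.533 -0.003] [[0.658, 0.042], [0.658, -0.046], [0.41, -0.048], [0.41, 0.039]]
[417.5 211.5  85.   31.   90. ] [ 0.569 -0.283] [[0.692, -0.242], [0.691, -0.33], [0.449, -0.323], [0.45, -0.236]]
```

View pics/c1.png

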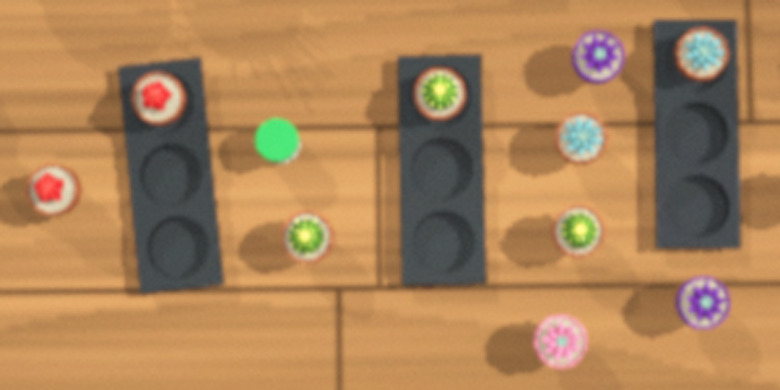

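>>> {"method": "play_rows", "body": {"commands": [{"tx":2.4,"ty":-0.6,"tz":-0.5,"az":0.4,"jaw":91},{"tx":4.8,"ty":-1.2,"tz":-1.0,"az":0.8,"jaw":91},{"tx":7.2,"ty":-1.8,"tz":-1.5,"az":1.2,"jaw":91},{"tx":9.6,"ty":-2.4,"tz":-2.0,"az":1.6,"jaw":91},{"tx":11.7,"ty":-2.9,"tz":-2.5,"az":1.61,"jaw":91}], "grip_force": 12}}

```text
$.commands[0]: bad value
```

>>> {"method": "play_rows", "body": {"commands": [{"tx":2.4,"ty":-0.6,"tz":-0.5,"ax":0,"ay":0,"az":0.4,"jaw":91},{"tx":4.8,"ty":-1.2,"tz":-1.0,"ax":0,"ay":0,"az":0.8,"jaw":91},{"tx":7.2,"ty":-1.8,"tz":-1.5,"ax":0,"ay":0,"az":1.2,"jaw":91},{"tx":9.6,"ty":-2.4,"tz":-2.0,"ax":0,"ay":0,"az":1.6,"jaw":91},{"tx":11.7,"ty":-2.9,"tz":-2.5,"ax":0,"ay":0,"az":1.61,"jaw":91}], "grip_force": 12}}

```text
t: 0.72
tcp_pos: [0.4404, 0.4309, 0.1805]
tool_rot: [[-1.0, 0.001, -0.0], [0.001, 1.0, -0.0], [0.0, -0.0, -1.0]]
ft_force: [0.1, 0.0, -0.0]
gripper_width: 0.995
finger_force: 0.0
```

>>> {"method": "play_rows", "body": {"commands": [{"tx":2.0,"ty":-0.4,"tz":-0.8,"ax":0,"ay":0,"az":0,"jaw":91},{"tx":3.04,"ty":-0.66,"tz":-1.22,"ax":0,"ay":0,"az":0,"jaw":91},{"tx":3.04,"ty":-0.66,"tz":-3.2,"ax":0,"ay":0,"az":0,"jaw":91},{"tx":3.04,"ty":-0.66,"tz":-4.8,"ax":0,"ay":0,"az":0,"jaw":91},{"tx":3.04,"ty":-0.66,"tz":-5.62,"ax":0,"ay":0,"az":0,"jaw":91}]}}

```text
t: 1.35
tcp_pos: [0.5131, 0.4142, 0.0373]
tool_rot: [[-1.0, 0.001, -0.004], [0.001, 1.0, -0.003], [0.004, -0.003, -1.0]]
ft_force: [-0.1, 0.4, -0.4]
gripper_width: 0.992
finger_force: 0.0
```

>>> {"method": "play_rows", "body": {"commands": [{"tx":0,"ty":0,"tz":0,"ax":0,"ay":0,"az":0,"jaw":62},{"tx":0,"ty":0,"tz":0,"ax":0,"ay":0,"az":0,"jaw":62},{"tx":0,"ty":0,"tz":0,"ax":0,"ay":0,"az":0,"jaw":50},{"tx":0,"ty":0,"tz":0,"ax":0,"ay":0,"az":0,"jaw":45},{"tx":0,"ty":0,"tz":0,"ax":0,"ay":0,"az":0,"jaw":45}]}}

```text
t: 1.98
tcp_pos: [0.5149, 0.4154, 0.0418]
tool_rot: [[-1.0, 0.001, 0.001], [0.001, 1.0, 0.001], [-0.001, 0.001, -1.0]]
ft_force: [-0.8, -1.3, 3.6]
gripper_width: 0.595
finger_force: 12.0
```

```bash
cat > look.py <<'E'
import sys,cv2
from rig import eyes
n,out,x0,x1,y0,y1=sys.argv[1],sys.argv[2],*map(int,sys.argv[3:7])
s=eyes.snapshot(n); f=min(800/(x1-x0),600/(y1-y0))
cv2.imwrite("pics/"+out,cv2.resize(s["color"][y0:y1,x0:x1],None,fx=f,fy=f,interpolation=cv2.INTER_CUBIC)[:,:,::-1])
E
python3 look.py scene m1.png 380 580 120 270
```

```text
(no output)
```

View pics/m1.png

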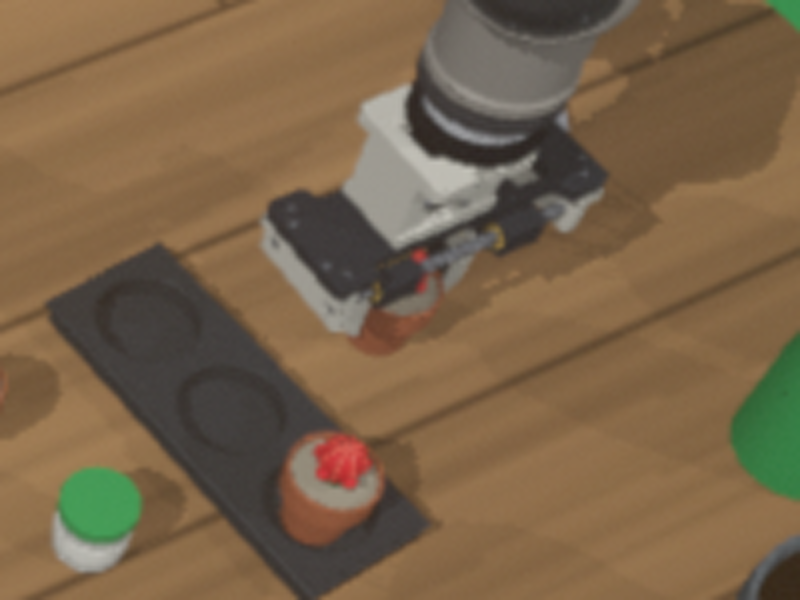

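>>> {"method": "play_rows", "body": {"commands": [{"tx":0,"ty":0,"tz":0.4,"ax":0,"ay":0,"az":0,"jaw":45},{"tx":0,"ty":0,"tz":1.5,"ax":0,"ay":0,"az":0,"jaw":45},{"tx":0,"ty":0,"tz":3.0,"ax":0,"ay":0,"az":0,"jaw":45},{"tx":0,"ty":0,"tz":4.0,"ax":0,"ay":0,"az":0,"jaw":45},{"tx":-0.4,"ty":-0.8,"tz":4.2,"ax":0,"ay":0,"az":0,"jaw":45}]}}

```text
t: 2.65
tcp_pos: [0.5054, 0.3966, 0.1482]
tool_rot: [[-1.0, -0.0, 0.004], [-0.0, 1.0, 0.003], [-0.004, 0.003, -1.0]]
ft_force: [-0.7, -0.2, -2.4]
gripper_width: 0.597
finger_force: 12.0
```

>>> {"method": "play_rows", "body": {"commands": [{"tx":-0.9,"ty":-1.9,"tz":0,"ax":0,"ay":0,"az":0,"jaw":45},{"tx":-1.7,"ty":-3.6,"tz":0,"ax":0,"ay":0,"az":0,"jaw":45},{"tx":-2.12,"ty":-4.48,"tz":0,"ax":0,"ay":0,"az":0,"jaw":45},{"tx":-2.12,"ty":-4.48,"tz":-0.8,"ax":0,"ay":0,"az":0,"jaw":45},{"tx":-2.12,"ty":-4.48,"tz":-2.0,"ax":0,"ay":0,"az":0,"jaw":45}]}}

```text
t: 3.28
tcp_pos: [0.4522, 0.2834, 0.0966]
tool_rot: [[-1.0, 0.001, 0.003], [0.001, 1.0, 0.002], [-0.003, 0.002, -1.0]]
ft_force: [-0.1, 0.1, -1.4]
gripper_width: 0.594
finger_force: 12.0
```

```bash
python3 -c "
from rig import robot;o=robot.get_obs();print(o['t'],o['tcp_pos'],o['ft_force'],o['joint_pos'])"; python3 look.py scene m2.png 330 530 120 270
```

```text
3.275 [0.45220208 0.28342074 0.09656333] [-0.09367523  0.05967023 -1.38129321] [ 4.16055043e-01  5.19249626e-01  1.69423578e+00  3.42828376e-04
  9.24836419e-01 -1.15351046e+00]
```

View pics/m2.png

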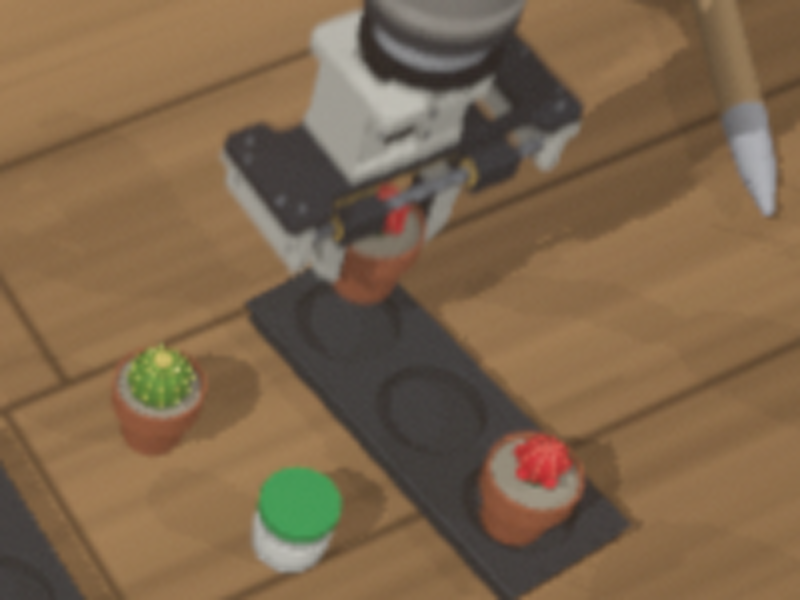

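>>> {"method": "play_rows", "body": {"commands": [{"tx":0,"ty":0,"tz":-0.8,"ax":0,"ay":0,"az":0,"jaw":45},{"tx":0,"ty":0,"tz":-1.5,"ax":0,"ay":0,"az":0,"jaw":45},{"tx":0,"ty":0,"tz":-1.85,"ax":0,"ay":0,"az":0,"jaw":45},{"tx":0,"ty":0,"tz":-2.0,"ax":0,"ay":0,"az":0,"jaw":45},{"tx":0,"ty":0,"tz":-2.0,"ax":0,"ay":0,"az":0,"jaw":45}]}}

```text
t: 3.95
tcp_pos: [0.4517, 0.2834, 0.0461]
tool_rot: [[-1.0, 0.001, 0.0], [0.001, 1.0, 0.0], [-0.0, 0.0, -1.0]]
ft_force: [0.5, 0.7, -1.3]
gripper_width: 0.598
finger_force: 12.0
```

>>> {"method": "play_rows", "body": {"commands": [{"tx":0,"ty":0,"tz":-0.04,"ax":0,"ay":0,"az":0,"jaw":45},{"tx":0,"ty":0,"tz":-0.06,"ax":0,"ay":0,"az":0,"jaw":45},{"tx":0,"ty":0,"tz":-0.06,"ax":0,"ay":0,"az":0,"jaw":45}]}}

```text
t: 4.32
tcp_pos: [0.4517, 0.2835, 0.0448]
tool_rot: [[-1.0, 0.001, 0.001], [0.001, 1.0, 0.0], [-0.001, 0.0, -1.0]]
ft_force: [-0.4, -0.6, 2.9]
gripper_width: 0.598
finger_force: 12.0
```

>>> {"method": "play_rows", "body": {"commands": [{"tx":0,"ty":0,"tz":0,"ax":0,"ay":0,"az":0,"jaw":60},{"tx":0,"ty":0,"tz":0,"ax":0,"ay":0,"az":0,"jaw":75},{"tx":0,"ty":0,"tz":0,"ax":0,"ay":0,"az":0,"jaw":90},{"tx":0,"ty":0,"tz":0,"ax":0,"ay":0,"az":0,"jaw":90},{"tx":0,"ty":0,"tz":0,"ax":0,"ay":0,"az":0,"jaw":90}]}}

```text
t: 4.95
tcp_pos: [0.4515, 0.2833, 0.0442]
tool_rot: [[-1.0, 0.001, -0.0], [0.001, 1.0, 0.0], [0.0, 0.0, -1.0]]
ft_force: [0.1, 0.4, 0.1]
gripper_width: 0.976
finger_force: 0.0
```

>>> {"method": "play_rows", "body": {"commands": [{"tx":0,"ty":0,"tz":0.6,"ax":0,"ay":0,"az":0,"jaw":90},{"tx":0,"ty":0,"tz":2.0,"ax":0,"ay":0,"az":0,"jaw":90},{"tx":0,"ty":0,"tz":3.6,"ax":0,"ay":0,"az":0,"jaw":90},{"tx":0.1,"ty":-1.6,"tz":4.06,"ax":0,"ay":0,"az":0,"jaw":90},{"tx":0.2,"ty":-3.6,"tz":4.06,"ax":0,"ay":0,"az":0,"jaw":90}]}}

```text
t: 5.58
tcp_pos: [0.4574, 0.1932, 0.1481]
tool_rot: [[-1.0, -0.001, 0.004], [-0.001, 1.0, 0.001], [-0.004, 0.001, -1.0]]
ft_force: [0.7, -0.2, -0.3]
gripper_width: 0.978
finger_force: 0.0
```

>>> {"method": "play_rows", "body": {"commands": [{"tx":0.2,"ty":-1.6,"tz":0,"ax":0,"ay":0,"az":0,"jaw":91},{"tx":0.2,"ty":-2.16,"tz":-0.4,"ax":0,"ay":0,"az":0,"jaw":91},{"tx":0.2,"ty":-2.16,"tz":-2.2,"ax":0,"ay":0,"az":0,"jaw":91},{"tx":0.2,"ty":-2.16,"tz":-3.7,"ax":0,"ay":0,"az":0,"jaw":91},{"tx":0.2,"ty":-2.16,"tz":-4.2,"ax":0,"ay":0,"az":0,"jaw":91}]}}

```text
t: 6.2
tcp_pos: [0.4601, 0.1397, 0.039]
tool_rot: [[-1.0, 0.0, -0.004], [0.0, 1.0, -0.0], [0.004, -0.0, -1.0]]
ft_force: [0.2, -0.5, 0.5]
gripper_width: 0.99
finger_force: 0.0
```

>>> {"method": "play_rows", "body": {"commands": [{"tx":0,"ty":0,"tz":0,"ax":0,"ay":0,"az":0,"jaw":62},{"tx":0,"ty":0,"tz":0,"ax":0,"ay":0,"az":0,"jaw":62},{"tx":0,"ty":0,"tz":0,"ax":0,"ay":0,"az":0,"jaw":50},{"tx":0,"ty":0,"tz":0,"ax":0,"ay":0,"az":0,"jaw":45},{"tx":0,"ty":0,"tz":0,"ax":0,"ay":0,"az":0,"jaw":45}]}}

```text
t: 6.82
tcp_pos: [0.4619, 0.1394, 0.0414]
tool_rot: [[-1.0, 0.001, 0.001], [0.001, 1.0, 0.0], [-0.001, 0.0, -1.0]]
ft_force: [-0.3, 0.1, 5.9]
gripper_width: 0.598
finger_force: 12.0
```

```bash
python3 look.py scene a1.png 300 500 120 270
```

```text
(no output)
```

View pics/a1.png

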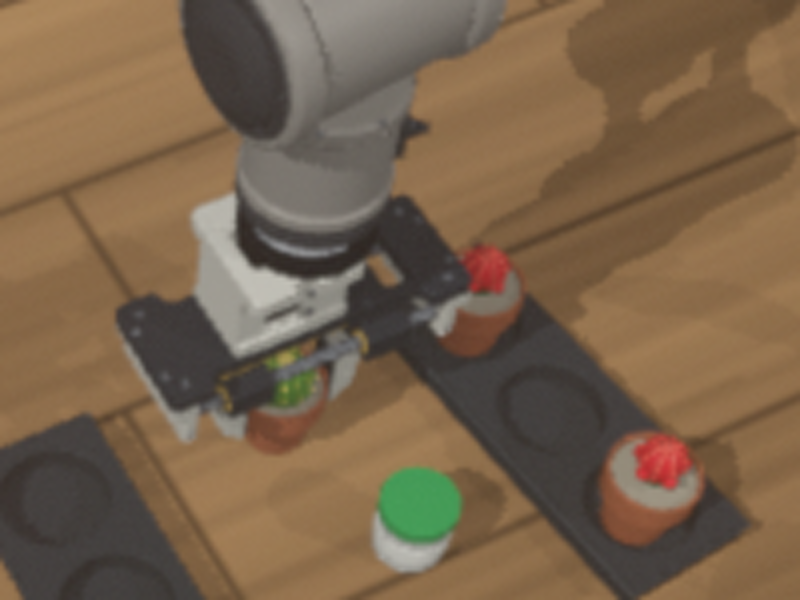

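>>> {"method": "play_rows", "body": {"commands": [{"tx":0,"ty":0,"tz":0.4,"ax":0,"ay":0,"az":0,"jaw":45},{"tx":0,"ty":0,"tz":1.5,"ax":0,"ay":0,"az":0,"jaw":45},{"tx":0,"ty":0,"tz":3.0,"ax":0,"ay":0,"az":0,"jaw":45},{"tx":0,"ty":0,"tz":4.0,"ax":0,"ay":0,"az":0,"jaw":45},{"tx":0.4,"ty":-0.8,"tz":4.2,"ax":0,"ay":0,"az":0,"jaw":45}]}}

```text
t: 7.5
tcp_pos: [0.4719, 0.12, 0.148]
tool_rot: [[-1.0, -0.001, 0.003], [-0.001, 1.0, 0.001], [-0.003, 0.001, -1.0]]
ft_force: [0.4, -0.1, -1.5]
gripper_width: 0.594
finger_force: 12.0
```

>>> {"method": "play_rows", "body": {"commands": [{"tx":0.8,"ty":-1.7,"tz":0,"ax":0,"ay":0,"az":0,"jaw":45},{"tx":1.7,"ty":-3.5,"tz":0,"ax":0,"ay":0,"az":0,"jaw":45},{"tx":2.48,"ty":-4.92,"tz":0,"ax":0,"ay":0,"az":0,"jaw":45},{"tx":2.48,"ty":-4.92,"tz":-0.8,"ax":0,"ay":0,"az":0,"jaw":45},{"tx":2.48,"ty":-4.92,"tz":-2.0,"ax":0,"ay":0,"az":0,"jaw":45}]}}

```text
t: 8.12
tcp_pos: [0.5342, -0.0045, 0.0961]
tool_rot: [[-1.0, 0.002, 0.002], [0.002, 1.0, -0.0], [-0.002, -0.0, -1.0]]
ft_force: [-0.4, -0.2, -0.7]
gripper_width: 0.6
finger_force: 12.0
```

```bash
python3 look.py scene a2.png 240 440 190 340
```

```text
(no output)
```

View pics/a2.png

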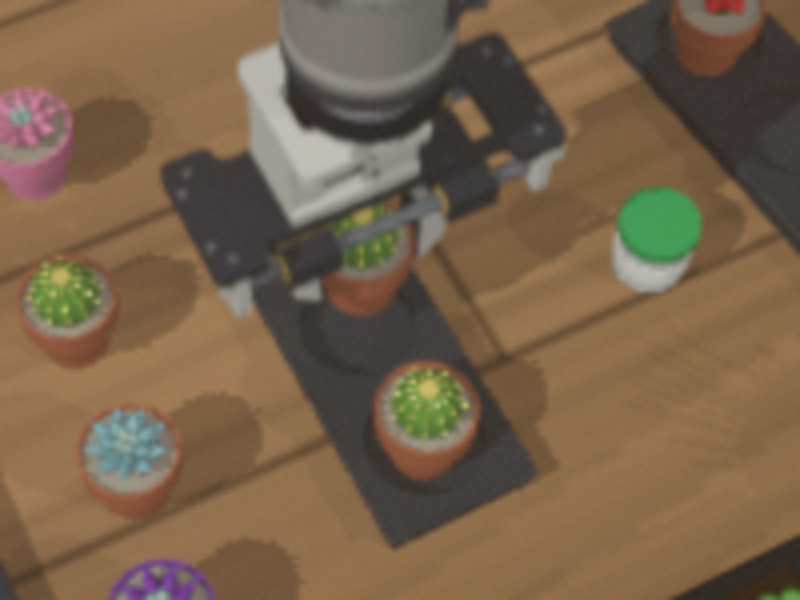

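>>> {"method": "play_rows", "body": {"commands": [{"tx":0,"ty":0,"tz":-0.8,"ax":0,"ay":0,"az":0,"jaw":45},{"tx":0,"ty":0,"tz":-1.5,"ax":0,"ay":0,"az":0,"jaw":45},{"tx":0,"ty":0,"tz":-1.9,"ax":0,"ay":0,"az":0,"jaw":45},{"tx":0,"ty":0,"tz":-2.06,"ax":0,"ay":0,"az":0,"jaw":45},{"tx":0,"ty":0,"tz":-2.06,"ax":0,"ay":0,"az":0,"jaw":45}]}}

```text
t: 8.8
tcp_pos: [0.5338, -0.0037, 0.0448]
tool_rot: [[-1.0, 0.001, 0.001], [0.001, 1.0, -0.0], [-0.001, -0.0, -1.0]]
ft_force: [-0.0, -0.8, -0.8]
gripper_width: 0.596
finger_force: 12.0
```

>>> {"method": "play_rows", "body": {"commands": [{"tx":0,"ty":0,"tz":-0.04,"ax":0,"ay":0,"az":0,"jaw":45},{"tx":0,"ty":0,"tz":-0.04,"ax":0,"ay":0,"az":0,"jaw":45}]}}

```text
t: 9.05
tcp_pos: [0.534, -0.0037, 0.0443]
tool_rot: [[-1.0, 0.001, 0.002], [0.001, 1.0, -0.0], [-0.002, -0.0, -1.0]]
ft_force: [-1.3, 1.4, 5.3]
gripper_width: 0.591
finger_force: 12.0
```

>>> {"method": "play_rows", "body": {"commands": [{"tx":0,"ty":0,"tz":0,"ax":0,"ay":0,"az":0,"jaw":60},{"tx":0,"ty":0,"tz":0,"ax":0,"ay":0,"az":0,"jaw":75},{"tx":0,"ty":0,"tz":0,"ax":0,"ay":0,"az":0,"jaw":90},{"tx":0,"ty":0,"tz":0,"ax":0,"ay":0,"az":0,"jaw":90},{"tx":0,"ty":0,"tz":0,"ax":0,"ay":0,"az":0,"jaw":90}]}}

```text
t: 9.68
tcp_pos: [0.5334, -0.0037, 0.0432]
tool_rot: [[-1.0, 0.001, -0.0], [0.001, 1.0, 0.0], [0.0, 0.0, -1.0]]
ft_force: [0.8, 0.3, 0.9]
gripper_width: 0.977
finger_force: 0.0
```

>>> {"method": "play_rows", "body": {"commands": [{"tx":0,"ty":0,"tz":0.6,"ax":0,"ay":0,"az":0,"jaw":91},{"tx":0,"ty":0,"tz":2.0,"ax":0,"ay":0,"az":0,"jaw":91},{"tx":0,"ty":0,"tz":3.6,"ax":0,"ay":0,"az":0,"jaw":91},{"tx":-0.6,"ty":-1.4,"tz":4.1,"ax":0,"ay":0,"az":0,"jaw":91},{"tx":-1.4,"ty":-3.2,"tz":4.1,"ax":0,"ay":0,"az":0,"jaw":91}]}}

```text
t: 10.3
tcp_pos: [0.4993, -0.0842, 0.1483]
tool_rot: [[-1.0, -0.002, 0.005], [-0.002, 1.0, -0.001], [-0.005, -0.001, -1.0]]
ft_force: [0.1, -0.1, 0.1]
gripper_width: 0.994
finger_force: 0.0
```

>>> {"method": "play_rows", "body": {"commands": [{"tx":-0.8,"ty":-1.6,"tz":0,"ax":0,"ay":0,"az":0,"jaw":91},{"tx":-1.36,"ty":-2.68,"tz":-0.2,"ax":0,"ay":0,"az":0,"jaw":91},{"tx":-1.36,"ty":-2.68,"tz":-2.0,"ax":0,"ay":0,"az":0,"jaw":91},{"tx":-1.36,"ty":-2.68,"tz":-3.7,"ax":0,"ay":0,"az":0,"jaw":91},{"tx":-1.36,"ty":-2.68,"tz":-4.2,"ax":0,"ay":0,"az":0,"jaw":91}]}}

```text
t: 10.92
tcp_pos: [0.4635, -0.1503, 0.0397]
tool_rot: [[-1.0, 0.001, -0.003], [0.001, 1.0, 0.002], [0.003, 0.002, -1.0]]
ft_force: [0.1, 0.1, 0.5]
gripper_width: 0.988
finger_force: 0.0
```

```bash
python3 look.py scene b1.png 180 380 190 340
```

```text
(no output)
```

View pics/b1.png

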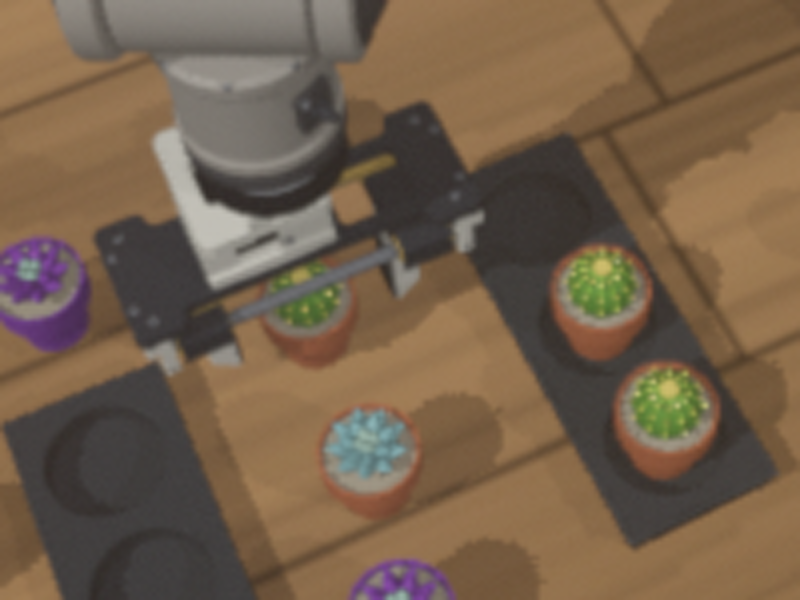

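>>> {"method": "play_rows", "body": {"commands": [{"tx":0,"ty":0,"tz":0,"ax":0,"ay":0,"az":0,"jaw":62},{"tx":0,"ty":0,"tz":0,"ax":0,"ay":0,"az":0,"jaw":62},{"tx":0,"ty":0,"tz":0,"ax":0,"ay":0,"az":0,"jaw":50},{"tx":0,"ty":0,"tz":0,"ax":0,"ay":0,"az":0,"jaw":45},{"tx":0,"ty":0,"tz":0,"ax":0,"ay":0,"az":0,"jaw":45}]}}

```text
t: 11.6
tcp_pos: [0.4648, -0.1508, 0.0413]
tool_rot: [[-1.0, 0.001, 0.001], [0.001, 1.0, -0.0], [-0.001, -0.0, -1.0]]
ft_force: [-0.4, 0.9, 5.4]
gripper_width: 0.597
finger_force: 12.0
```

>>> {"method": "play_rows", "body": {"commands": [{"tx":0,"ty":0,"tz":0.4,"ax":0,"ay":0,"az":0,"jaw":45},{"tx":0,"ty":0,"tz":1.5,"ax":0,"ay":0,"az":0,"jaw":45},{"tx":0,"ty":0,"tz":3.0,"ax":0,"ay":0,"az":0,"jaw":45},{"tx":0,"ty":0,"tz":4.0,"ax":0,"ay":0,"az":0,"jaw":45},{"tx":-0.1,"ty":0.8,"tz":4.2,"ax":0,"ay":0,"az":0,"jaw":45}]}}

```text
t: 12.22
tcp_pos: [0.4628, -0.1312, 0.1474]
tool_rot: [[-1.0, 0.003, 0.003], [0.003, 1.0, -0.002], [-0.003, -0.002, -1.0]]
ft_force: [-0.2, -0.8, -1.8]
gripper_width: 0.599
finger_force: 12.0
```

>>> {"method": "play_rows", "body": {"commands": [{"tx":-0.1,"ty":1.7,"tz":0,"ax":0,"ay":0,"az":0,"jaw":45},{"tx":-0.3,"ty":3.6,"tz":0,"ax":0,"ay":0,"az":0,"jaw":45},{"tx":-0.34,"ty":5.06,"tz":0,"ax":0,"ay":0,"az":0,"jaw":45},{"tx":-0.34,"ty":5.06,"tz":-0.8,"ax":0,"ay":0,"az":0,"jaw":45},{"tx":-0.34,"ty":5.06,"tz":-2.0,"ax":0,"ay":0,"az":0,"jaw":45}]}}

```text
t: 12.85
tcp_pos: [0.4528, -0.0025, 0.0951]
tool_rot: [[-1.0, -0.001, 0.0], [-0.001, 1.0, 0.0], [-0.0, 0.0, -1.0]]
ft_force: [0.2, 0.5, -2.0]
gripper_width: 0.595
finger_force: 12.0
```

```bash
python3 look.py scene b2.png 220 420 170 320
```

```text
(no output)
```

View pics/b2.png

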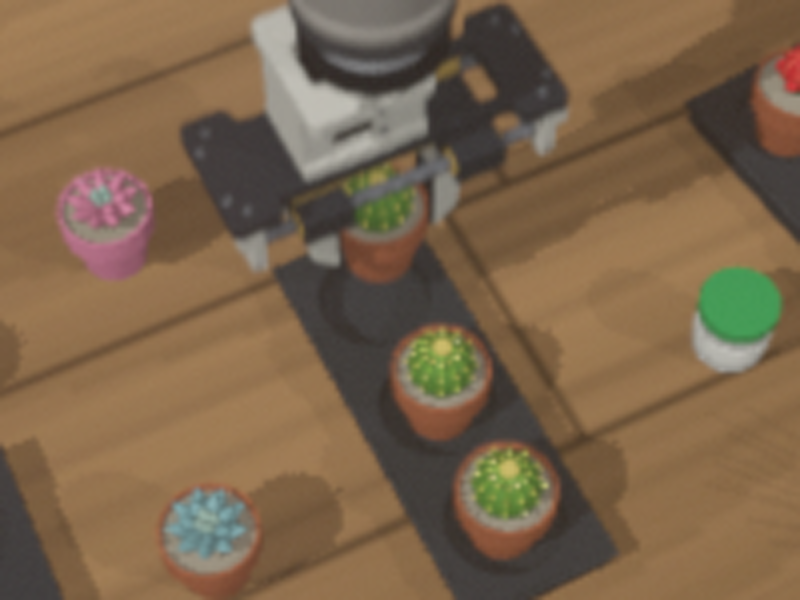

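Ball b hangs upright above the near well at (380,230), with balls seated in the other two wells. Lowering.

>>> {"method": "play_rows", "body": {"commands": [{"tx":0,"ty":0,"tz":-0.8,"ax":0,"ay":0,"az":0,"jaw":45},{"tx":0,"ty":0,"tz":-1.5,"ax":0,"ay":0,"az":0,"jaw":45},{"tx":0,"ty":0,"tz":-1.9,"ax":0,"ay":0,"az":0,"jaw":45},{"tx":0,"ty":0,"tz":-2.06,"ax":0,"ay":0,"az":0,"jaw":45},{"tx":0,"ty":0,"tz":-2.06,"ax":0,"ay":0,"az":0,"jaw":45}]}}

```text
t: 13.52
tcp_pos: [0.4535, -0.004, 0.0445]
tool_rot: [[-1.0, 0.001, 0.0], [0.001, 1.0, 0.0], [-0.0, 0.0, -1.0]]
ft_force: [0.3, -0.6, -0.8]
gripper_width: 0.596
finger_force: 12.0
```

>>> {"method": "play_rows", "body": {"commands": [{"tx":0,"ty":0,"tz":-0.03,"ax":0,"ay":0,"az":0,"jaw":45},{"tx":0,"ty":0,"tz":-0.03,"ax":0,"ay":0,"az":0,"jaw":45}]}}

```text
t: 13.78
tcp_pos: [0.4538, -0.0042, 0.0439]
tool_rot: [[-1.0, 0.001, 0.001], [0.001, 1.0, -0.0], [-0.001, 0.0, -1.0]]
ft_force: [-0.2, 0.6, 2.5]
gripper_width: 0.597
finger_force: 12.0
```

>>> {"method": "play_rows", "body": {"commands": [{"tx":0,"ty":0,"tz":0,"ax":0,"ay":0,"az":0,"jaw":60},{"tx":0,"ty":0,"tz":0,"ax":0,"ay":0,"az":0,"jaw":75},{"tx":0,"ty":0,"tz":0,"ax":0,"ay":0,"az":0,"jaw":90},{"tx":0,"ty":0,"tz":0,"ax":0,"ay":0,"az":0,"jaw":90},{"tx":0,"ty":0,"tz":0,"ax":0,"ay":0,"az":0,"jaw":90}]}}

```text
t: 14.4
tcp_pos: [0.4535, -0.0042, 0.0435]
tool_rot: [[-1.0, 0.001, -0.0], [0.001, 1.0, 0.0], [0.0, 0.0, -1.0]]
ft_force: [-0.0, 0.2, -0.4]
gripper_width: 0.975
finger_force: 0.0
```

>>> {"method": "play_rows", "body": {"commands": [{"tx":0,"ty":0,"tz":0.6,"ax":0,"ay":0,"az":0,"jaw":91},{"tx":0,"ty":0,"tz":2.0,"ax":0,"ay":0,"az":0,"jaw":91},{"tx":0,"ty":0,"tz":3.6,"ax":0,"ay":0,"az":0,"jaw":91},{"tx":0.8,"ty":-1.2,"tz":4.2,"ax":0,"ay":0,"az":0,"jaw":91},{"tx":2.0,"ty":-3.0,"tz":4.2,"ax":0,"ay":0,"az":0,"jaw":91}]}}

```text
t: 15.02
tcp_pos: [0.5045, -0.0793, 0.1504]
tool_rot: [[-1.0, -0.001, 0.003], [-0.001, 1.0, -0.001], [-0.003, -0.001, -1.0]]
ft_force: [0.8, 0.1, 0.5]
gripper_width: 0.996
finger_force: 0.0
```

>>> {"method": "play_rows", "body": {"commands": [{"tx":1.2,"ty":-1.6,"tz":0,"ax":0,"ay":0,"az":0,"jaw":91},{"tx":2.48,"ty":-3.06,"tz":0,"ax":0,"ay":0,"az":0,"jaw":91},{"tx":2.48,"ty":-3.06,"tz":-2.0,"ax":0,"ay":0,"az":0,"jaw":91},{"tx":2.48,"ty":-3.06,"tz":-3.8,"ax":0,"ay":0,"az":0,"jaw":91},{"tx":2.48,"ty":-3.06,"tz":-4.3,"ax":0,"ay":0,"az":0,"jaw":91}]}}

```text
t: 15.65
tcp_pos: [0.5636, -0.1551, 0.0381]
tool_rot: [[-1.0, 0.001, -0.005], [0.001, 1.0, 0.002], [0.005, 0.002, -1.0]]
ft_force: [0.1, -0.2, -0.1]
gripper_width: 0.988
finger_force: 0.0
```

```bash
python3 look.py scene r1.png 180 400 200 365
```

```text
(no output)
```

View pics/r1.png

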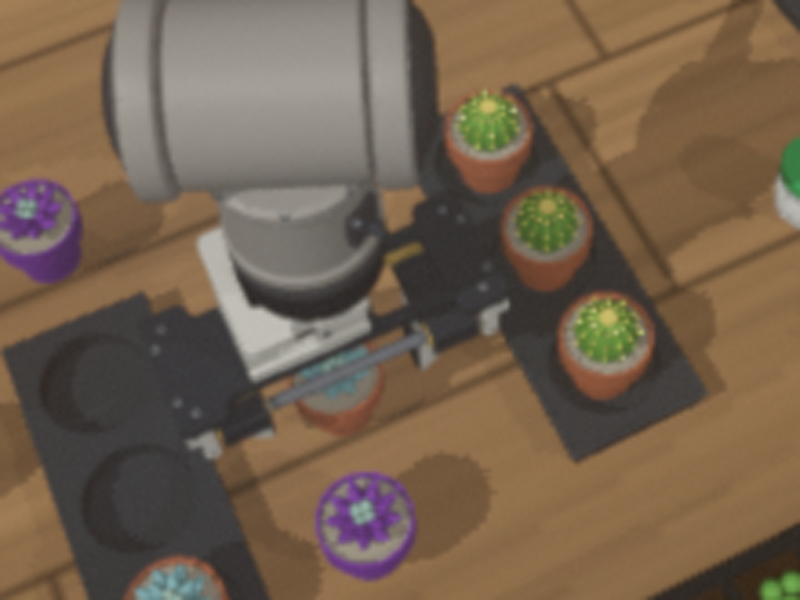

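>>> {"method": "play_rows", "body": {"commands": [{"tx":0,"ty":0,"tz":0,"ax":0,"ay":0,"az":0,"jaw":62},{"tx":0,"ty":0,"tz":0,"ax":0,"ay":0,"az":0,"jaw":62},{"tx":0,"ty":0,"tz":0,"ax":0,"ay":0,"az":0,"jaw":50},{"tx":0,"ty":0,"tz":0,"ax":0,"ay":0,"az":0,"jaw":45},{"tx":0,"ty":0,"tz":0,"ax":0,"ay":0,"az":0,"jaw":45}]}}

```text
t: 16.32
tcp_pos: [0.5658, -0.1559, 0.0417]
tool_rot: [[-1.0, 0.001, 0.001], [0.001, 1.0, -0.0], [-0.001, -0.0, -1.0]]
ft_force: [-0.7, -0.4, 5.3]
gripper_width: 0.596
finger_force: 12.0
```

>>> {"method": "play_rows", "body": {"commands": [{"tx":0,"ty":0,"tz":0.4,"ax":0,"ay":0,"az":0,"jaw":45},{"tx":0,"ty":0,"tz":1.5,"ax":0,"ay":0,"az":0,"jaw":45},{"tx":0,"ty":0,"tz":3.0,"ax":0,"ay":0,"az":0,"jaw":45},{"tx":0,"ty":0,"tz":4.0,"ax":0,"ay":0,"az":0,"jaw":45},{"tx":0,"ty":0,"tz":4.2,"ax":0,"ay":0,"az":0,"jaw":45}]}}

```text
t: 16.95
tcp_pos: [0.5662, -0.1559, 0.1479]
tool_rot: [[-1.0, 0.001, 0.003], [0.001, 1.0, -0.001], [-0.003, -0.001, -1.0]]
ft_force: [-0.3, -0.6, -1.2]
gripper_width: 0.594
finger_force: 12.0
```

```bash
python3 - <<'E'
from h import *
T=pickle.load(open("top0.pkl","rb"));S=pickle.load(open("scene0.pkl","rb"))
print(tri((T,S),((464,232),(149,326))))
E
```

```text
[ 0.50655103 -0.40379226  0.05552776]
```

>>> {"method": "play_rows", "body": {"commands": [{"tx":-0.8,"ty":-1.3,"tz":0,"ax":0,"ay":0,"az":0,"jaw":45},{"tx":-1.9,"ty":-3.1,"tz":0,"ax":0,"ay":0,"az":0,"jaw":45},{"tx":-3.04,"ty":-5.06,"tz":0,"ax":0,"ay":0,"az":0,"jaw":45},{"tx":-3.04,"ty":-5.06,"tz":-0.6,"ax":0,"ay":0,"az":0,"jaw":45},{"tx":-3.04,"ty":-5.06,"tz":-2.0,"ax":0,"ay":0,"az":0,"jaw":45}]}}

```text
t: 17.58
tcp_pos: [0.4897, -0.2827, 0.0956]
tool_rot: [[-1.0, 0.002, 0.002], [0.002, 1.0, -0.001], [-0.002, -0.001, -1.0]]
ft_force: [0.5, -1.0, -2.3]
gripper_width: 0.596
finger_force: 12.0
```

```bash
python3 look.py scene r2.png 120 320 220 370
```

```text
(no output)
```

View pics/r2.png

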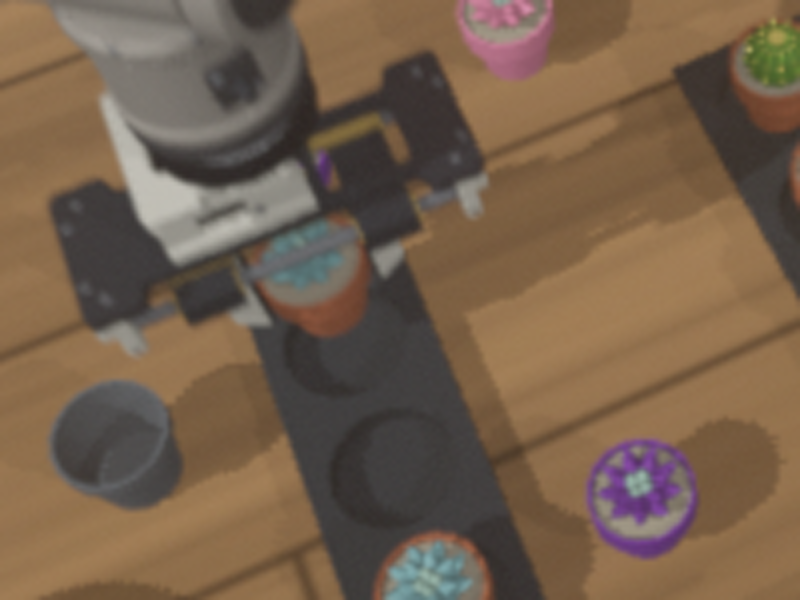

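```bash
python3 - <<'E'
from h import *
S=pickle.load(open("scene0.pkl","rb"));print(ray(S,(120+345/4,220+345/4),.018))
E
```

```text
[ 0.49719638 -0.28743453]
```

>>> {"method": "play_rows", "body": {"commands": [{"tx":0,"ty":0,"tz":-0.3,"ax":0,"ay":0,"az":0,"jaw":45},{"tx":0,"ty":0,"tz":-0.3,"ax":0,"ay":0,"az":0,"jaw":45}]}}

```text
t: 17.88
tcp_pos: [0.4898, -0.2817, 0.0884]
tool_rot: [[-1.0, -0.0, -0.0], [-0.0, 1.0, 0.0], [0.0, 0.0, -1.0]]
ft_force: [0.6, -1.0, -0.5]
gripper_width: 0.594
finger_force: 12.0
```

>>> {"method": "play_rows", "body": {"commands": [{"tx":0.12,"ty":-0.1,"tz":-0.6,"ax":0,"ay":0,"az":0,"jaw":45},{"tx":0.12,"ty":-0.1,"tz":-1.2,"ax":0,"ay":0,"az":0,"jaw":45},{"tx":0.12,"ty":-0.1,"tz":-1.6,"ax":0,"ay":0,"az":0,"jaw":45},{"tx":0.12,"ty":-0.1,"tz":-1.77,"ax":0,"ay":0,"az":0,"jaw":45},{"tx":0.12,"ty":-0.1,"tz":-1.77,"ax":0,"ay":0,"az":0,"jaw":45}]}}

```text
t: 18.5
tcp_pos: [0.4925, -0.2846, 0.0442]
tool_rot: [[-1.0, 0.001, -0.0], [0.001, 1.0, 0.0], [0.0, 0.0, -1.0]]
ft_force: [-0.1, -1.1, -0.6]
gripper_width: 0.598
finger_force: 12.0
```

>>> {"method": "play_rows", "body": {"commands": [{"tx":0,"ty":0,"tz":-0.03,"ax":0,"ay":0,"az":0,"jaw":45},{"tx":0,"ty":0,"tz":-0.03,"ax":0,"ay":0,"az":0,"jaw":45}]}}

```text
t: 18.75
tcp_pos: [0.4925, -0.2847, 0.0441]
tool_rot: [[-1.0, 0.001, 0.0], [0.001, 1.0, -0.0], [-0.0, -0.0, -1.0]]
ft_force: [-1.5, 1.4, 5.0]
gripper_width: 0.593
finger_force: 12.0
```

>>> {"method": "play_rows", "body": {"commands": [{"tx":0,"ty":0,"tz":0,"ax":0,"ay":0,"az":0,"jaw":60},{"tx":0,"ty":0,"tz":0,"ax":0,"ay":0,"az":0,"jaw":75},{"tx":0,"ty":0,"tz":0,"ax":0,"ay":0,"az":0,"jaw":90},{"tx":0,"ty":0,"tz":0,"ax":0,"ay":0,"az":0,"jaw":90},{"tx":0,"ty":0,"tz":0,"ax":0,"ay":0,"az":0,"jaw":90}]}}

```text
t: 19.38
tcp_pos: [0.4925, -0.2847, 0.0434]
tool_rot: [[-1.0, 0.001, -0.0], [0.001, 1.0, 0.0], [0.0, 0.0, -1.0]]
ft_force: [1.0, 1.3, -0.2]
gripper_width: 0.971
finger_force: 0.0
```

>>> {"method": "play_rows", "body": {"commands": [{"tx":0,"ty":0,"tz":0.6,"ax":0,"ay":0,"az":0,"jaw":91},{"tx":0,"ty":0,"tz":2.0,"ax":0,"ay":0,"az":0,"jaw":91},{"tx":0,"ty":0,"tz":4.0,"ax":0,"ay":0,"az":0,"jaw":91},{"tx":-0.8,"ty":-1.2,"tz":5.5,"ax":0,"ay":0,"az":0,"jaw":91},{"tx":-2.0,"ty":-3.0,"tz":6.5,"ax":0,"ay":0,"az":0,"jaw":91}]}}

```text
t: 20.0
tcp_pos: [0.4431, -0.3599, 0.2095]
tool_rot: [[-1.0, -0.002, 0.003], [-0.002, 1.0, -0.003], [-0.003, -0.003, -1.0]]
ft_force: [0.2, 0.0, -0.4]
gripper_width: 0.987
finger_force: 0.0
```

>>> {"method": "play_rows", "body": {"commands": [{"tx":-1.2,"ty":-2.0,"tz":0,"ax":0,"ay":0,"az":0,"jaw":91},{"tx":-2,"ty":-3.5,"tz":0,"ax":0,"ay":0,"az":0,"jaw":91},{"tx":-2,"ty":-3.5,"tz":0,"ax":0,"ay":0,"az":0,"jaw":91},{"tx":-2,"ty":-3.5,"tz":0,"ax":0,"ay":0,"az":0,"jaw":91}]}}

```text
t: 20.5
tcp_pos: [0.3926, -0.4467, 0.2065]
tool_rot: [[-1.0, 0.001, 0.0], [0.001, 1.0, 0.0], [-0.0, 0.0, -1.0]]
ft_force: [-0.0, 0.2, -0.9]
gripper_width: 0.994
finger_force: 0.0
```

```bash
python3 look.py scene f.png 120 540 120 420
```

```text
(no output)
```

View pics/f.png

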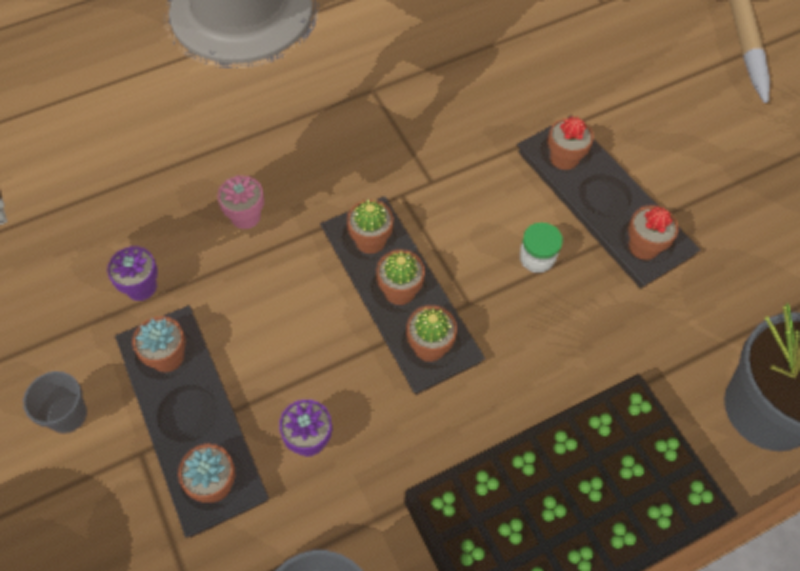

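All seven plants stand upright in the right trays (new ones at (160,345), (370,225), (400,277), (570,140)), and the look-alikes are undisturbed.

```bash
python3 -c "
from rig import robot;print(robot.job_done())"
```

```text
the job is handed in; nothing more can be done
None
```

The job is handed in: all four plants stand upright in free wells of their own kind's trays, nothing else was moved, and the robot's clock read about 20.5 s of the allowed 102 s.

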